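# Start and seat a wheel arbor in a turntable hub

### The arm

A 6-joint arm with a two-finger parallel gripper is mounted at the origin on the work surface. World frame = base frame: x ahead of the robot, y to its left, z up, the work surface at z = 0. Lengths are in m, angles in rad, forces in N, time in s.
With the tool pointing down it reaches from about 0.325 to 0.75 m from the base axis. Payload 7.6 kg.
Tool frame: the origin (TCP) lies on the centre line of the jaws, within the pads' length; the fingertips stand 25 mm ahead of it and the grasp point (between the pads) lies 6 mm ahead of it; z points along the fingers, y is the line along which they close (so a half turn about z gives the same grasp; the last joint's range is limited). The gripper opens to 85 mm and grips with 20 to 120 N. Pads are 22 mm wide; open, the fingers measure 114 mm over their backs; the gripper's body (76 mm by 85 mm) begins 54 mm behind the grasp point. The pads swing forward as they close: fully open they stand 13 mm farther back than shut.
Start: joints at [1.274, 0.052, 1.401, -0, 1.689, -0.07], TCP at [0.118, 0.512, 0.256] pointing down, gripper open.
Joint ranges: [-2.9, 2.9], [-0.91, 2.17], [0.12, 2.37], [-1.06, 4.2], [0.26, 2.73], [-2.93, 2.93]. Speed limits (rad/s): [2.57, 2.57, 3.01, 3.14, 3.14, 3.14].

### API

Orientations are given as a rotation vector (axis times angle).
In Python, from plant import env, optics, spotter gives the robot as it stands.
- The arm moves only by the tool drive_tool, never from a script. Its argument "deltas" is a list of rows, each a list of 2 entries, a list of its own where there are three numbers: the shift along the world's x, y, z in mm, then the turn, a rotation vector about the world's x, y, z in rad. In form: [[[x, y, z], [ax, ay, az]], ...]. A call has exactly 10 rows; each row shifts and turns the commanded pose from where the row before left it; what a row does not reach is not made up. A row lasts 1/8 s, in which the tool goes at most 62.5 mm and 10.7 degrees, less where a joint would pass 70% of its speed; a pose out of reach is approached as far as the arm can. A call is refused whole if a number of a shift passes 62.5 or a number of a turn 0.188, either way. A call with a gripper value outside its range is refused whole. "hand" is the gripper command: -1 is fully open, 1 is shut, values between are in proportion, set as the call begins (left out, the last holds). The fingers move at their own pace and stop on an object; "newtons" is the grip in N (left out, the last holds). Time passes only in rows, so rows that do not move let the fingers close, or fill a call up. It gives the time, the measured TCP pose, the force, the opening and the grip force at its end, in the units of the state.
- env.observe(): the state, without advancing time (a new reading comes with each control period).
- optics.grab_frame(name): name is "scene" or "top" or "wrist"; returns the picture (480x640x3 uint8, red, green, blue); there is no depth.
- optics.calibration(name): a dict with "mtx" (3x3 intrinsics, pixels), "camera_from_world" (4x4, takes a point from world to camera coordinates); the wrist camera has in their place "hand_eye" (4x4, takes a point from camera to tool coordinates, whose origin is the TCP and whose axes are the flange's). Camera axes: x right, y up, looking along -z (the intrinsics and any distortion apply to the point x, -y, -z); pixel columns grow to the right and rows downward; lengths in m; the calibration is good to about 2 mm. A picture is of the moment at which its call begins: read the wrist's pose just before it. calibration takes no time and is no camera call.
- env.sign_off(): hands the job in; it is judged then, once.
Trained networks look in the newest picture that a camera, given by its name, has taken for a name from the list of things; names that differ only in an ending like _2 or _b are one class to them, and where a whole thing is asked for, a point or a joint stands for the part that bears it (a point fixed in the world has none). Each returns a list of dicts, best first, with "p" (0 to 1); they miss things now and then, are a little off and sometimes report something else, mostly with a low value. They report only what shows in the picture. A call takes as long as a camera call. They do not tell look-alikes from the thing itself.
- spotter.boxes_of(label, camera): "bbox" ([left, top, width, height] in pixels, round what is visible of it).
- spotter.tip_of(label, camera): "xy" ([column, row] in pixels: a listed point, or the origin of a listed thing).
The state is a dict: "t": time; "qpos": joint angles; "qvel": joint speeds; "effort": joint torques, N m; "tcp_pos": TCP position; "tcp_rot": TCP orientation; "force": force on the tool from outside, world axes, zero at the start; "torque": the same for the moment, N m; "finger_gap": finger opening in m; "finger_force": force on a finger pad.
Only numpy, scipy, OpenCV 4.12 (cv2) and the standard library are available. Lean on these libraries where they do the work, as an engineer would, in place of code of your own. Each camera call takes 0.05 s, during which the arm holds its last target. There are 200 camera calls.

### The job

The white wheel is only standing on the turntable's hub, its thread not started. Turn it backward (counter-clockwise from above) until you feel it drop into the thread start, then screw it forward (clockwise) until the wheel sits fully home, flush on the hub, and let go. Feel your way gently so the thread is never forced, do not lift the wheel out, and leave the bowl, speed rings, pick and socket where they are.

Things in the scene. Friction and masses are not known exactly. Their poses are not given: they have to be found in the camera images.
- wheel_grip (a point): Middle of the wheel's grip: an upright flat aluminium bar on top of the wheel, 40 mm long, 14 mm wide, 36 mm tall (on a washer 2 mm high). Point on the wheel's axis, 18 mm below the bar's top, 56 mm above the wheel's underside. x runs along the bar, y across its two flats (the faces to grip), z up.
- wheel: Loose white wheel, 60 mm across, 38 mm tall, 0.2 to 0.33 kg with grip and stem. Origin: centre of its underside; z up. Below hangs a steel stem 20 mm across with three radial pins, 4.5 mm thick, 120 degrees apart, hidden in the hub. At the start the pins rest on flat ledges in the hub: it turns but is not engaged. Its heading does not tell the turn needed.
- turntable: Black housing 170 x 170 x 30 mm, on it an aluminium platter 156 mm across (top 40 mm above the counter) and in the middle a steel hub, a collar 54 mm across standing 24 mm above the platter. All locked, fixed to the counter. Origin: centre of its underside, z up along the hub's axis. Its heading does not tell where the threads start.
- hub_rim (a point): Centre of the hub's flat top rim, on its axis, 64 mm above the counter. Wheel underside above this point: 12.5 mm at the start (pins on the ledges), 3 mm once dropped into the thread start, 0 when home, lying on the rim. The grip's middle is 56 mm higher still. Stem and pins have about 1.5 mm sideways play.
- hub_ledge (a point): Point on the hub axis at ledge height, 4.5 mm below the rim. Counter-clockwise from above is backward: after 24 to 80 degrees, unknown beforehand, the pins pass the ledge ends and the wheel can drop 9.5 mm into the thread start. The slots have some 8 degrees of slack, then a hard stop (also undropped). Clockwise from the start the pins hit hard teeth within 60 degrees.
- hub_thread (a point): Point on the hub axis 14 mm below the rim, the floor of the thread start. After the drop turn clockwise: 11 to 20 degrees level, then 46 degrees in which the wheel goes down 3 mm (0.65 mm per 10 degrees, 2 mm axial play), pins under the ledges, till flush; 15 degrees on is a hard end stop. It hardly sinks by itself: guide it down lightly, a few newtons.
- bowl_center (a point): Bystander: stainless bowl with bearings, 112 mm across, 42 mm tall; point at its centre half-way up.
- speed_rings_center (a point): Bystander: small pile of black nylon speed rings, about 45 mm across, 9 mm tall; point at its centre half-way up.
- pick_center (a point): Bystander: grey plastic pick lying flat, 155 mm long, 10 mm thick, along its x axis; point at its middle.
- socket_center (a point): Bystander: chrome socket standing upright, 25 mm across, 32 mm tall; point at its centre half-way up.
There are look-alikes about, which are no part of the job. There is more than one size of the wheel; the one meant has the size given above.

How it is judged:
By the outcome, as a careful person would: the job done as asked, in the order asked, and still so for the second after the job is handed in, with the robot touching nothing.
It also fails if it takes over 54 s, if anything falls off the work surface, if the arm or the gripper's body presses on something with over 40 N, if the wrist force passes 120 N, or if a joint passes its speed limit or range.

## Working session

There is one attempt and no reset: what is moved stays moved. The work goes in short steps, Python scripts to look and compute and a tool call to move; the robot and the scene stay as the last step left them, time stands still between calls to the robot, and variables do not carry over. Pictures are saved under pics/ and viewed, at most 10 in all, crops included, and the job is handed in when it is done.

Besides the shell and the picture viewer there is one more tool, called after "Emit:" by a JSON object that holds its "fn" and its "kwargs". drive_tool: Moves the arm, as the interface text tells. Its arguments: {"type":"object","properties":{"deltas":{"type":"array","items":{"type":"array"}},"hand":{"type":"number"},"newtons":{"type":"number"}},"required":["deltas"]}

```bash
mkdir -p pics; cat > h.py <<'E'
import numpy as np,cv2
from plant import env,optics,spotter
from scipy.spatial.transform import Rotation as R
def ray(cam,uv):
    c=optics.calibration(cam);K=np.array(c["mtx"])
    d=np.array([(uv[0]-K[0,2])/K[0,0],-(uv[1]-K[1,2])/K[1,1],-1.])
    if "hand_eye" in c:
        s=env.observe();T=np.eye(4);T[:3,:3]=R.from_rotvec(s["tcp_rot"]).as_matrix();T[:3,3]=s["tcp_pos"];M=T@np.array(c["hand_eye"])
    else: M=np.linalg.inv(np.array(c["camera_from_world"]))
    return M[:3,3],M[:3,:3]@d
def atz(cam,uv,z):
    o,d=ray(cam,uv);return o+d*(z-o[2])/d[2]
def save(cam,n):
    im=optics.grab_frame(cam);cv2.imwrite(f"pics/{n}.png",im[:,:,::-1]);return im
E
python3 - <<'E'
from h import *
a=save("top","top0");b=save("scene","scene0")
print(optics.calibration("top"))
for l,z in (("wheel_grip",.1325),("wheel",.0765),("hub_rim",.064),("turntable",0)):
  for c in("top","scene"):
    for d in spotter.tip_of(l,c)[:4]: print(l,c,np.round(d["p"],2),np.round(d["xy"],1),np.round(atz(c,d["xy"],z),4))
for d in spotter.boxes_of("wheel","top"): print(d)
s=env.observe();print(s)
E
```

```text
{'mtx': array([[588.42353744,   0.        , 321.60750532],
       [  0.        , 588.42353744, 245.33470829],
       [  0.        ,   0.        ,   1.        ]]), 'camera_from_world': array([[-0.01151087, -0.99992837,  0.00328018,  0.05700455],
       [ 0.97438175, -0.01047982,  0.22465615, -0.61760248],
       [-0.22460569,  0.00578214,  0.97443258, -0.95960654],
       [ 0.        ,  0.        ,  0.        ,  1.        ]])}
wheel_grip top 0.96 [368.1 146.4] [ 0.7764 -0.0309  0.1325]
wheel_grip top 0.84 [398.5 341.9] [ 0.4457 -0.0694  0.1325]
wheel_grip top 0.72 [394.2 240.9] [ 0.61   -0.069   0.1325]
wheel_grip scene 0.96 [300.2 341.8] [ 0.8059 -0.0449  0.1325]
wheel_grip scene 0.78 [232.3 237. ] [ 0.5512 -0.0911  0.1325]
wheel_grip scene 0.74 [251.2 250.2] [ 0.5942 -0.0683  0.1325]
wheel top 0.92 [398.1 349.1] [ 0.4374 -0.0757  0.0765]
wheel top 0.88 [365.  163.1] [ 0.7676 -0.0296  0.0765]
wheel top 0.64 [389.5 253.6] [ 0.6008 -0.0674  0.0765]
wheel scene 0.73 [307.4 377.5] [ 0.8231 -0.0412  0.0765]
wheel scene 0.68 [257.  279.4] [ 0.6033 -0.0652  0.0765]
wheel scene 0.65 [231.1 2
[... 437 characters left out ...]
370.1, 235.2, 37.9, 34.0], 'p': 0.56}
{'t': 0.55, 'qpos': array([ 1.27369800e+00,  5.22304025e-02,  1.40076785e+00, -1.76521620e-05,
        1.68861155e+00, -7.02830633e-02]), 'qvel': array([ 0.000579  ,  0.00200701, -0.0009976 ,  0.00117249, -0.00096614,
        0.00118263]), 'effort': array([-1.02818700e-03, -3.81273866e+01, -3.60129297e+01, -1.05114154e-04,
        2.25718322e-04,  1.17671351e-05]), 'tcp_pos': array([0.11803157, 0.51155496, 0.25627313]), 'tcp_rot': array([ 3.55519014e-01,  3.12139745e+00, -3.15142429e-05]), 'force': array([0.06874168, 0.40783863, 0.85613079]), 'torque': array([-0.03919999,  0.00218409,  0.03276666]), 'finger_force': 0.0, 'finger_gap': 0.08511204934790847}
```

View pics/top0.png

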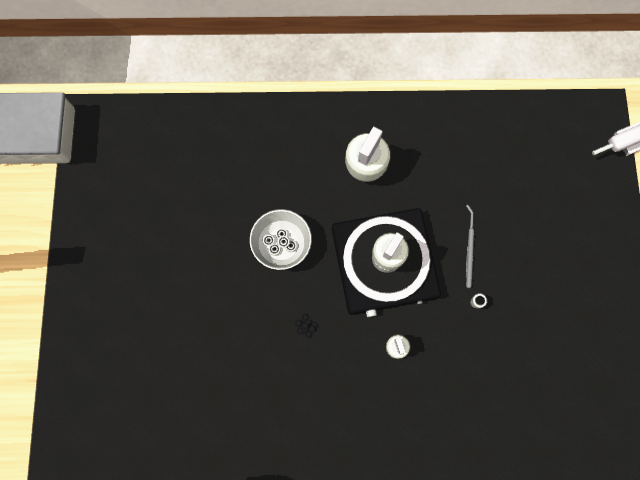

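View pics/scene0.png

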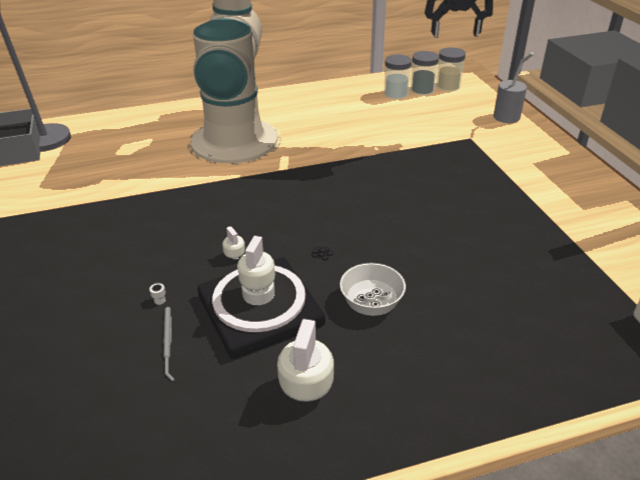

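Top view: three wheels, the large one standing on the counter at (368,150), the small one at (398,346), and the mid-size one on the turntable hub at (390,250). By the description it is the hub one. I'll check it in a close crop.

```bash
python3 - <<'E'
from h import *
a=cv2.imread("pics/top0.png")[205:315,330:440];b=cv2.imread("pics/scene0.png")[225:315,205:315]
cv2.imwrite("pics/crop0.png",np.hstack([cv2.resize(a,(400,400),interpolation=3),cv2.resize(b,(400,400),interpolation=3)]))
print(R.from_rotvec(env.observe()["tcp_rot"]).as_matrix().round(3)); print(optics.calibration("wrist"))
E
```

```text
[[-0.974  0.225  0.   ]
 [ 0.225  0.974 -0.   ]
 [-0.    -0.    -1.   ]]
{'mtx': array([[360.28815863,   0.        , 320.89694606],
       [  0.        , 360.28815863, 242.53483496],
       [  0.        ,   0.        ,   1.        ]]), 'hand_eye': array([[ 1.52064982e-04,  9.45474537e-01,  3.25695988e-01,
         8.43108831e-02],
       [ 9.99999935e-01, -2.49825706e-04,  2.58335609e-04,
        -5.40082751e-04],
       [ 3.25616971e-04,  3.25695927e-01, -9.45474514e-01,
        -1.18235506e-01],
       [ 0.00000000e+00,  0.00000000e+00,  0.00000000e+00,
         1.00000000e+00]])}
```

View pics/crop0.png

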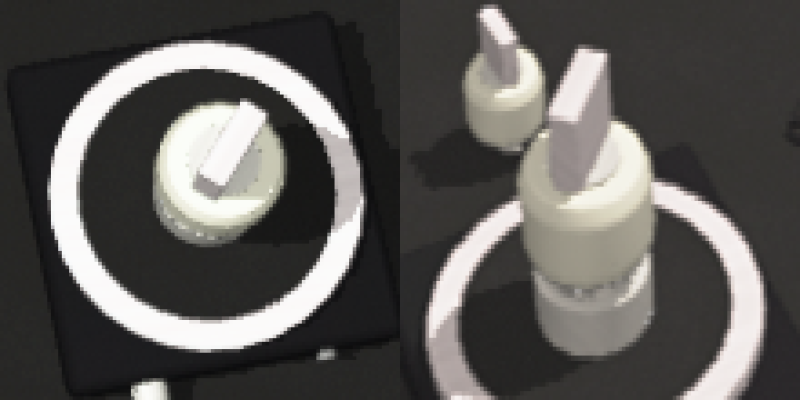

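The crop confirms it: a mid-size white wheel standing raised on the steel hub, its bar running about -29° in the world. I'll move above it with the jaws across the flats, on the wrist branch that leaves j6 room to turn.

Emit:
{"fn": "drive_tool", "kwargs": {"deltas": [[[24.3,-28.9,0.7],[0,0,-0.171]],[[24.3,-28.9,0.7],[0,0,-0.171]],[[24.3,-28.9,0.7],[0,0,-0.171]],[[24.3,-28.9,0.7],[0,0,-0.171]],[[24.3,-28.9,0.7],[0,0,-0.171]],[[24.3,-28.9,0.7],[0,0,-0.171]],[[24.3,-28.9,0.7],[0,0,-0.171]],[[24.3,-28.9,0.7],[0,0,-0.171]],[[24.3,-28.9,0.7],[0,0,-0.171]],[[24.3,-28.9,0.7],[0,0,-0.171]]], "hand": -1, "newtons": 30}}

```text
t: 1.8
tcp_pos: [0.3617, 0.2215, 0.2635]
tcp_rot: [2.593, 1.773, 0.001]
force: [0.6, -0.2, 0.4]
finger_gap: 0.0853
finger_force: 0.0
```

Emit:
{"fn": "drive_tool", "kwargs": {"deltas": [[[24.3,-28.9,0.7],[0,0,-0.171]],[[24.3,-28.9,0.7],[0,0,-0.171]],[[24.3,-28.9,0.7],[0,0,-0.171]],[[24.3,-28.9,0.7],[0,0,-0.171]],[[24.3,-28.9,0.7],[0,0,-0.171]],[[24.3,-28.9,0.7],[0,0,-0.171]],[[24.3,-28.9,0.7],[0,0,-0.171]],[[24.3,-28.9,0.7],[0,0,-0.171]],[[24.3,-28.9,0.7],[0,0,-0.171]],[[24.3,-28.9,0.7],[0,0,-0.171]]]}}

```text
t: 3.05
tcp_pos: [0.6048, -0.0675, 0.2703]
tcp_rot: [3.04, -0.794, 0.0]
force: [-0.4, 1.0, 1.0]
finger_gap: 0.0857
finger_force: 0.0
```

```bash
cat > look.py <<'E'
from h import *
import sys
s=env.observe();save("wrist",sys.argv[1]);Rm=R.from_rotvec(s["tcp_rot"]).as_matrix()
print("t",s["t"],"tcp",s["tcp_pos"].round(4),"yawy",np.degrees(np.arctan2(Rm[1,1],Rm[0,1])).round(2),"z",Rm[:,2].round(4),"q",s["qpos"].round(3),"F",s["force"].round(2),s["torque"].round(3))
zg=float(sys.argv[2])
for l,z in (("wheel_grip",zg),("wheel",zg-.056),("hub_rim",.064),("turntable",0)):
    for d in spotter.tip_of(l,"wrist")[:2]: print(l,round(d["p"],2),np.round(d["xy"],1),atz("wrist",d["xy"],z).round(4))
E
python3 look.py w1 .1325
```

```text
t 3.05 tcp [ 0.6048 -0.0675  0.2703] yawy -119.27 z [ 0. -0. -1.] q [-0.172  0.288  1.109 -0.     1.744  1.91 ] F [-0.43  1.01  0.98] [-0.027  0.018 -0.045]
wheel_grip 0.91 [404.1 328.7] [ 0.5031 -0.0907  0.1325]
wheel_grip 0.79 [146.3  27.9] [ 0.777  -0.0424  0.1325]
wheel 0.74 [399.8 313.5] [ 0.4816 -0.0888  0.0765]
wheel 0.62 [186.9  47.9] [ 0.7721 -0.0437  0.0765]
turntable 0.92 [320.  203.7] [ 0.5997 -0.0635  0.    ]
turntable 0.7 [263.2 341.4] [0.4794 0.0846 0.    ]
```

View pics/w1.png

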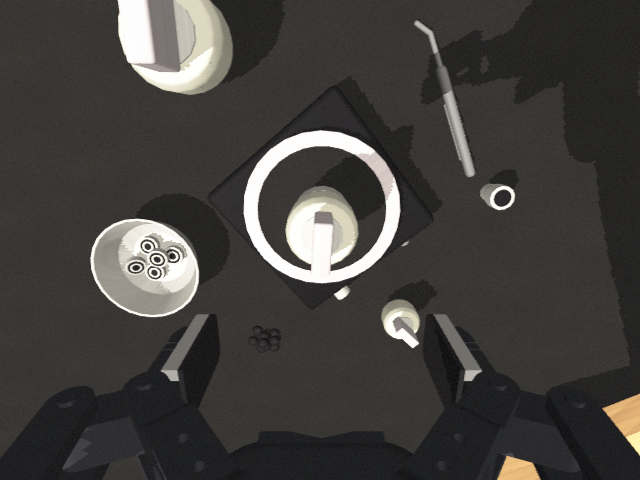

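The wrist view shows the wheel on the hub in the ring's middle, its bar at about (322,245) running straight up the image, so the jaws are aligned. I'll measure the bar more closely.

```bash
python3 - <<'E'
from h import *
im=cv2.imread("pics/w1.png")
cv2.imwrite("pics/c1.png",cv2.resize(im[120:300,230:420],(760,720)[:2] and (633,600),interpolation=3))
g=cv2.cvtColor(im,6)
for r in (225,232,240,250,260,268): print(r,g[r,300:345].tolist())
for n,p in dict(far=(323,212),near=(321,277)).items(): print(n,atz("wrist",p,.1505).round(4))
# platter ring ellipse -> axis
m=(cv2.cvtColor(im,40)[...,2]>200).astype(np.uint8)
m[:, :236]=0;m[:,408:]=0;m[:120]=0;m[290:]=0
c=max(cv2.findContours(m,0,1)[0],key=cv2.contourArea);e=cv2.fitEllipse(c);print(e,atz("wrist",e[0],.04).round(4))
P=np.array([atz("wrist",p[0],.04)[:2] for p in c]);A=np.c_[2*P,np.ones(len(P))];s=np.linalg.lstsq(A,(P**2).sum(1),rcond=None)[0];print(s[:2],np.sqrt(s[2]+s[0]**2+s[1]**2))
E
```

```text
225 [254, 254, 254, 252, 250, 250, 249, 249, 250, 251, 251, 251, 252, 243, 243, 251, 252, 251, 251, 251, 250, 248, 246, 244, 242, 241, 241, 239, 237, 237, 236, 228, 199, 175, 178, 185, 189, 191, 189, 182, 201, 211, 212, 213, 215]
232 [250, 246, 250, 250, 250, 250, 249, 249, 250, 251, 250, 251, 246, 241, 249, 253, 254, 254, 254, 254, 254, 253, 253, 253, 252, 252, 252, 252, 252, 252, 251, 244, 208, 180, 186, 185, 191, 189, 188, 186, 191, 195, 192, 204, 213]
240 [254, 252, 250, 250, 250, 249, 248, 249, 249, 250, 250, 251, 238, 242, 252, 254, 254, 254, 254, 254, 253, 253, 253, 252, 252, 252, 252, 252, 252, 252, 249, 230, 188, 173, 185, 188, 188, 185, 185, 188, 191, 191, 207, 212, 212]
250 [254, 254, 254, 254, 254, 254, 254, 254, 252, 249, 251, 245, 241, 249, 253, 254, 254, 254, 253, 253, 253, 252, 252, 252, 252, 252, 252, 252, 252, 250, 238, 193, 169, 184, 186, 195, 206, 211, 211, 210, 250, 254, 254, 254, 254]
260 [56, 66, 128, 216, 244, 252, 254, 254, 254, 254, 254, 246, 243, 251, 253, 254, 253, 253, 253, 253, 252, 252, 252, 251, 251, 251, 251, 252, 251, 243, 218, 249, 254, 254, 254, 254, 253, 253, 251, 241, 228, 166, 67, 59, 57]
268 [247, 184, 89, 55, 57, 55, 54, 57, 59, 56, 68, 213, 249, 253, 254, 254, 253, 253, 253, 252, 252, 252, 251, 251, 251, 252, 252, 252, 249, 229, 150, 62, 60, 54, 57, 57, 54, 58, 55, 52, 53, 145, 182, 242, 252]
far [ 0.6237 -0.0794  0.1505]
near [ 0.5821 -0.0549  0.1505]
((321.2948303222656, 206.4877166748047), (151.13180541992188, 155.1864471435547), 92.72991180419922) [ 0.6046 -0.0678  0.04  ]
[ 0.59987062 -0.06517736] 0.07683374128823196
```

View pics/c1.png

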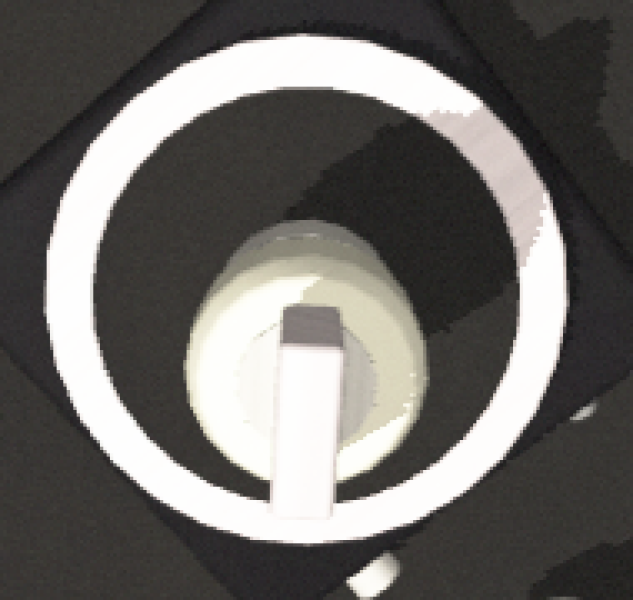

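The bar top's centre is about (0.600, -0.065) and the platter circle fit gives (0.5999, -0.0652), so they agree; the bar lies at about -30.4°. Descending, then closing gently.

Emit:
{"fn": "drive_tool", "kwargs": {"deltas": [[[-2.4,1.15,-12.4],[0,0,-0.01]],[[-2.4,1.15,-12.4],[0,0,-0.01]],[[0,0,-12.4],[0,0,0]],[[0,0,-12.4],[0,0,0]],[[0,0,-12.4],[0,0,0]],[[0,0,-12.4],[0,0,0]],[[0,0,-12.4],[0,0,0]],[[0,0,-12.4],[0,0,0]],[[0,0,-12.4],[0,0,0]],[[0,0,-12.4],[0,0,0]]], "hand": -0.3}}

```text
t: 4.55
tcp_pos: [0.5992, -0.0641, 0.1455]
tcp_rot: [3.034, -0.815, -0.0]
force: [0.0, -0.0, -0.5]
finger_gap: 0.0555
finger_force: 0.0
```

Emit:
{"fn": "drive_tool", "kwargs": {"deltas": [[[0,0,0],[0,0,0]],[[0,0,0],[0,0,0]],[[0,0,0],[0,0,0]],[[0,0,0],[0,0,0]],[[0,0,0],[0,0,0]],[[0,0,0],[0,0,0]],[[0,0,0],[0,0,0]],[[0,0,0],[0,0,0]],[[0,0,0],[0,0,0]],[[0,0,0],[0,0,0]]], "hand": 1, "newtons": 30}}

```text
t: 5.8
tcp_pos: [0.5995, -0.0641, 0.1469]
tcp_rot: [-3.034, 0.816, -0.002]
force: [0.6, 0.5, 5.4]
finger_gap: 0.0136
finger_force: 33.5
```

```bash
cat > st.py <<'E'
from h import *
s=env.observe();Rm=R.from_rotvec(s["tcp_rot"]).as_matrix()
print("t",round(s["t"],2),"tcp",(s["tcp_pos"]*1e3).round(2),"yawy",np.degrees(np.arctan2(Rm[1,1],Rm[0,1])).round(2),"z",Rm[:,2].round(4),"q6",s["qpos"][5].round(3),"F",s["force"].round(2),"T",s["torque"].round(3),"gap",s["finger_gap"].round(4),s["finger_force"])
E
python3 st.py; python3 look.py w2 .1325
```

```text
t 5.8 tcp [ 0.5995 -0.0641  0.1469] yawy -120.09 z [ 1.1e-03 -2.0e-04 -1.0e+00] q [-0.168  0.327  1.309 -0.     1.504  1.928] F [0.62 0.49 5.39] [ 0.135 -0.151  0.019]
wheel_grip 0.78 [318.6 320.1] [ 0.6029 -0.0657  0.1325]
wheel_grip 0.63 [444.  412.6] [ 0.5313 -0.0915  0.1325]
wheel 0.81 [321.  269.1] [ 0.6018 -0.0662  0.0765]
wheel 0.62 [576.9 218.4] [ 0.5581 -0.201   0.0765]
turntable 0.81 [322.2 229.5] [ 0.6016 -0.0672  0.    ]Traceback (most recent call last):
  File "st.py", line 3, in <module>
    print("t",round(s["t"],2),"tcp",(s["tcp_pos"]*1e3).round(2),"yawy",np.degrees(np.arctan2(Rm[1,1],Rm[0,1])).round(2),"z",Rm[:,2].round(4),"q6",s["qpos"][5].round(3),"F",s["force"].round(2),"T",s["torque"].round(3),"gap",s["finger_gap"].round(4),s["finger_force"])
                                                                                                                                                                                                                               ^^^^^^^^^^^^^^^^^^^^^
AttributeError: 'float' object has no attribute 'round'
```

View pics/w2.png

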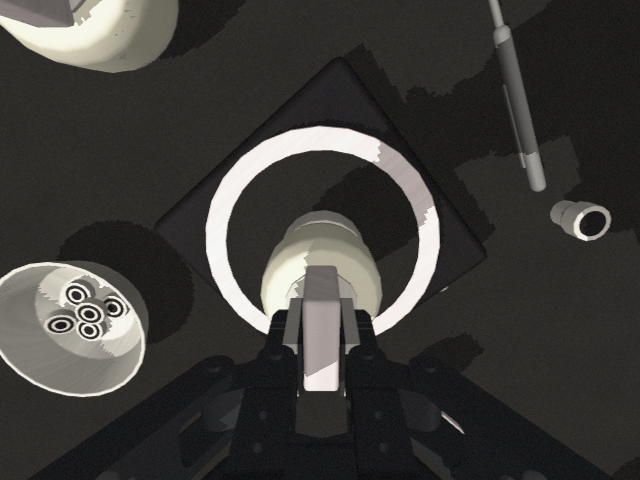

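The jaws hold the bar centred at (321,330) with a light 5 N downward preload, which is good for feeling the drop. Since the drop needs at least 24°, I turn 18° first.

Emit:
{"fn": "drive_tool", "kwargs": {"deltas": [[[0,0,0],[0,0,0.035]],[[0,0,0],[0,0,0.035]],[[0,0,0],[0,0,0.035]],[[0,0,0],[0,0,0.035]],[[0,0,0],[0,0,0.035]],[[0,0,0],[0,0,0.035]],[[0,0,0],[0,0,0.035]],[[0,0,0],[0,0,0.035]],[[0,0,0],[0,0,0.035]],[[0,0,0],[0,0,0]]]}}

```text
t: 7.3
tcp_pos: [0.5996, -0.0644, 0.1469]
tcp_rot: [3.124, -0.329, 0.002]
force: [1.2, -1.9, 5.5]
finger_gap: 0.0132
finger_force: 33.5
```

```bash
sed -i 's/s\["finger_gap"\].round(4)/round(s["finger_gap"],4)/' st.py; python3 st.py
```

```text
t 7.3 tcp [599.57 -64.43 146.92] yawy -102.04 z [ 1.3e-03 -8.0e-04 -1.0e+00] q6 1.613 F [ 1.18 -1.91  5.53] T [-0.069 -0.166 -0.04 ] gap 0.0132 33.47270965576172
```

Emit:
{"fn": "drive_tool", "kwargs": {"deltas": [[[0,0,0],[0,0,0.012]],[[0,0,0],[0,0,0.012]],[[0,0,0],[0,0,0.012]],[[0,0,0],[0,0,0.012]],[[0,0,0],[0,0,0.012]],[[0,0,0],[0,0,0.012]],[[0,0,0],[0,0,0.012]],[[0,0,0],[0,0,0.012]],[[0,0,0],[0,0,0]],[[0,0,0],[0,0,0]]]}}

```text
t: 8.55
tcp_pos: [0.5996, -0.0645, 0.1469]
tcp_rot: [3.136, -0.18, 0.002]
force: [1.2, -0.4, 5.0]
finger_gap: 0.0136
finger_force: 33.5
```

Emit:
{"fn": "drive_tool", "kwargs": {"deltas": [[[0,0,0],[0,0,0.012]],[[0,0,0],[0,0,0.012]],[[0,0,0],[0,0,0.012]],[[0,0,0],[0,0,0.012]],[[0,0,0],[0,0,0.012]],[[0,0,0],[0,0,0.012]],[[0,0,0],[0,0,0.012]],[[0,0,0],[0,0,0.012]],[[0,0,0],[0,0,0]],[[0,0,0],[0,0,0]]]}}

```text
t: 9.8
tcp_pos: [0.5996, -0.0645, 0.1469]
tcp_rot: [3.141, -0.029, 0.002]
force: [1.3, -0.9, 5.2]
finger_gap: 0.0132
finger_force: 33.5
```

Emit:
{"fn": "drive_tool", "kwargs": {"deltas": [[[0,0,0],[0,0,0.012]],[[0,0,0],[0,0,0.012]],[[0,0,0],[0,0,0.012]],[[0,0,0],[0,0,0.012]],[[0,0,0],[0,0,0.012]],[[0,0,0],[0,0,0.012]],[[0,0,0],[0,0,0.012]],[[0,0,0],[0,0,0.012]],[[0,0,0],[0,0,0]],[[0,0,0],[0,0,0]]]}}

```text
t: 11.05
tcp_pos: [0.5996, -0.0647, 0.1469]
tcp_rot: [3.138, 0.122, 0.002]
force: [1.6, -1.3, 4.9]
finger_gap: 0.0135
finger_force: 33.5
```

Emit:
{"fn": "drive_tool", "kwargs": {"deltas": [[[0,0,0],[0,0,0.012]],[[0,0,0],[0,0,0.012]],[[0,0,0],[0,0,0.012]],[[0,0,0],[0,0,0.012]],[[0,0,0],[0,0,0.012]],[[0,0,0],[0,0,0.012]],[[0,0,0],[0,0,0.012]],[[0,0,0],[0,0,0.012]],[[0,0,0],[0,0,0]],[[0,0,0],[0,0,0]]]}}

```text
t: 12.3
tcp_pos: [0.5997, -0.0648, 0.1469]
tcp_rot: [3.128, 0.272, 0.002]
force: [0.8, -2.4, 5.1]
finger_gap: 0.0133
finger_force: 33.5
```

Emit:
{"fn": "drive_tool", "kwargs": {"deltas": [[[0,0,0],[0,0,0.012]],[[0,0,0],[0,0,0.012]],[[0,0,0],[0,0,0.012]],[[0,0,0],[0,0,0.012]],[[0,0,0],[0,0,0.012]],[[0,0,0],[0,0,0.012]],[[0,0,0],[0,0,0.012]],[[0,0,0],[0,0,0.012]],[[0,0,0],[0,0,0]],[[0,0,0],[0,0,0]]]}}

```text
t: 13.55
tcp_pos: [0.5997, -0.0649, 0.147]
tcp_rot: [3.111, 0.422, 0.003]
force: [1.6, -3.3, 4.5]
finger_gap: 0.0136
finger_force: 33.5
```

```bash
python3 st.py
```

```text
t 13.55 tcp [599.71 -64.92 146.95] yawy -74.57 z [ 0.0018 -0.0017 -1.    ] q6 1.133 F [ 1.58 -3.35  4.49] T [-0.663 -0.483 -0.067] gap 0.0136 33.503621220588684
```

Emit:
{"fn": "drive_tool", "kwargs": {"deltas": [[[0,-0.5,0],[0,0,0.012]],[[0.2,-0.3,0],[0,0,0.012]],[[0,0,0],[0,0,0.012]],[[0,0,0],[0,0,0.012]],[[0,0,0],[0,0,0.012]],[[0,0,0],[0,0,0.012]],[[0,0,0],[0,0,0.012]],[[0,0,0],[0,0,0.012]],[[0,0,0],[0,0,0]],[[0,0,0],[0,0,0]]]}}

```text
t: 14.8
tcp_pos: [0.5998, -0.0654, 0.1469]
tcp_rot: [3.088, 0.571, 0.002]
force: [1.9, -1.4, 5.2]
finger_gap: 0.0136
finger_force: 33.5
```

```bash
python3 st.py
```

```text
t 14.8 tcp [599.8  -65.39 146.87] yawy -69.05 z [ 0.0015 -0.0011 -1.    ] q6 1.036 F [ 1.91 -1.43  5.22] T [-0.364 -0.367 -0.043] gap 0.0136 33.535560965538025
```

51° so far, still on the ledge. Continuing, with small lateral relief.

Emit:
{"fn": "drive_tool", "kwargs": {"deltas": [[[0.4,-0.4,0],[0,0,0.012]],[[0,0,0],[0,0,0.012]],[[0,0,0],[0,0,0.012]],[[0,0,0],[0,0,0.012]],[[0,0,0],[0,0,0.012]],[[0,0,0],[0,0,0.012]],[[0,0,0],[0,0,0.012]],[[0,0,0],[0,0,0.012]],[[0,0,0],[0,0,0]],[[0,0,0],[0,0,0]]]}}

```text
t: 16.05
tcp_pos: [0.6001, -0.0657, 0.1468]
tcp_rot: [3.057, 0.719, 0.001]
force: [1.1, -0.6, 5.1]
finger_gap: 0.0135
finger_force: 33.5
```

```bash
python3 st.py
```

```text
t 16.05 tcp [600.11 -65.67 146.75] yawy -63.55 z [ 1.1e-03 -8.0e-04 -1.0e+00] q6 0.939 F [ 1.14 -0.63  5.09] T [-0.311 -0.307 -0.067] gap 0.0135 33.488561511039734
```

Emit:
{"fn": "drive_tool", "kwargs": {"deltas": [[[0.2,-0.3,0],[0,0,0.012]],[[0,0,0],[0,0,0.012]],[[0,0,0],[0,0,0.012]],[[0,0,0],[0,0,0.012]],[[0,0,0],[0,0,0.012]],[[0,0,0],[0,0,0.012]],[[0,0,0],[0,0,0.012]],[[0,0,0],[0,0,0.012]],[[0,0,0],[0,0,0]],[[0,0,0],[0,0,0]]]}}

```text
t: 17.3
tcp_pos: [0.6002, -0.0658, 0.1465]
tcp_rot: [3.019, 0.865, 0.001]
force: [1.1, -2.3, 5.7]
finger_gap: 0.0134
finger_force: 33.5
```

```bash
python3 st.py
```

```text
t 17.3 tcp [600.18 -65.83 146.53] yawy -58.03 z [ 6.e-04 -6.e-04 -1.e+00] q6 0.843 F [ 1.07 -2.33  5.73] T [-0.351 -0.32  -0.083] gap 0.0134 33.494521379470825
```

Emit:
{"fn": "drive_tool", "kwargs": {"deltas": [[[0,-0.3,-0.3],[0,0,0.012]],[[0,0,0],[0,0,0.012]],[[0,0,0],[0,0,0.012]],[[0,0,0],[0,0,0.012]],[[0,0,0],[0,0,0.012]],[[0,0,0],[0,0,0.012]],[[0,0,0],[0,0,0]],[[0,0,0],[0,0,0]],[[0,0,0],[0,0,0]],[[0,0,0],[0,0,0]]]}}

```text
t: 18.55
tcp_pos: [0.5998, -0.0658, 0.1458]
tcp_rot: [-2.987, -0.973, 0.001]
force: [-1.2, -2.3, -2.7]
finger_gap: 0.0138
finger_force: 32.4
```

```bash
python3 st.py
```

```text
t 18.55 tcp [599.81 -65.77 145.76] yawy -53.92 z [-8.e-04  4.e-04 -1.e+00] q6 0.77 F [-1.21 -2.29 -2.7 ] T [-0.519  0.38   0.048] gap 0.0138 32.39761412143707
```

Support vanished (Fz -2.7 N is the wheel's weight, z is falling): the pins have passed the ledge ends at about 66°. Lowering gently.

Emit:
{"fn": "drive_tool", "kwargs": {"deltas": [[[0,-0.2,-0.5],[0,0,0]],[[0,0,-0.5],[0,0,0]],[[0,0,-0.5],[0,0,0]],[[0,0,-0.5],[0,0,0]],[[0,0,-0.5],[0,0,0]],[[0,0,-0.5],[0,0,0]],[[0,0,-0.5],[0,0,0]],[[0,0,0],[0,0,0]],[[0,0,0],[0,0,0]],[[0,0,0],[0,0,0]]]}}

```text
t: 19.8
tcp_pos: [0.5998, -0.0661, 0.142]
tcp_rot: [-2.987, -0.973, 0.001]
force: [-0.9, -4.3, -4.9]
finger_gap: 0.0133
finger_force: 32.0
```

```bash
python3 st.py
```

```text
t 19.8 tcp [599.84 -66.14 141.97] yawy -53.92 z [-8.e-04 -0.e+00 -1.e+00] q6 0.77 F [-0.87 -4.3  -4.87] T [-0.977  0.184  0.033] gap 0.0133 32.02088177204132
```

Emit:
{"fn": "drive_tool", "kwargs": {"deltas": [[[0,-0.4,-0.7],[0,0,0]],[[0,0,-0.7],[0,0,0]],[[0,0,-0.7],[0,0,0]],[[0,0,-0.7],[0,0,0]],[[0,0,-0.7],[0,0,0]],[[0,0,-0.7],[0,0,0]],[[0,0,0],[0,0,0]],[[0,0,0],[0,0,0]],[[0,0,0],[0,0,0]],[[0,0,0],[0,0,0]]]}}

```text
t: 21.05
tcp_pos: [0.6001, -0.0665, 0.1383]
tcp_rot: [2.987, 0.973, 0.0]
force: [0.5, -0.9, -3.3]
finger_gap: 0.0129
finger_force: 32.3
```

```bash
python3 st.py
```

```text
t 21.05 tcp [600.05 -66.54 138.34] yawy -53.92 z [ 1.e-04 -1.e-04 -1.e+00] q6 0.769 F [ 0.52 -0.87 -3.26] T [-0.005 -0.008  0.035] gap 0.0129 32.3142009973526
```

Emit:
{"fn": "drive_tool", "kwargs": {"deltas": [[[0,-0.1,-0.5],[0,0,0]],[[0,0,-0.5],[0,0,0]],[[0,0,-0.4],[0,0,0]],[[0,0,-0.4],[0,0,0]],[[0,0,0],[0,0,0]],[[0,0,0],[0,0,0]],[[0,0,0],[0,0,0]],[[0,0,0],[0,0,0]],[[0,0,0],[0,0,0]],[[0,0,0],[0,0,0]]]}}

```text
t: 22.3
tcp_pos: [0.6002, -0.0667, 0.1374]
tcp_rot: [2.987, 0.973, 0.001]
force: [-3.1, 0.4, 5.5]
finger_gap: 0.0134
finger_force: 33.5
```

```bash
python3 st.py
```

```text
t 22.3 tcp [600.23 -66.67 137.4 ] yawy -53.92 z [ 1.e-03 -3.e-04 -1.e+00] q6 0.769 F [-3.13  0.38  5.47] T [ 0.126  0.669 -0.023] gap 0.0134 33.53252291679382
```

At 137.4 mm: exactly 9.5 mm of drop, floor touched. Now clockwise, gently, easing the centre back as I turn.

Emit:
{"fn": "drive_tool", "kwargs": {"deltas": [[[-0.3,0,0],[0,0,-0.022]],[[0,0,0],[0,0,-0.022]],[[0,0.1,0],[0,0,-0.022]],[[0,0,0],[0,0,-0.022]],[[0,0.1,0],[0,0,-0.022]],[[0,0,0],[0,0,-0.022]],[[0,0.1,0],[0,0,-0.022]],[[0,0,0],[0,0,-0.022]],[[0,0,0],[0,0,0]],[[0,0,0],[0,0,0]]]}}

```text
t: 23.55
tcp_pos: [0.6002, -0.0661, 0.1373]
tcp_rot: [3.061, 0.706, 0.003]
force: [-0.9, 1.3, 6.2]
finger_gap: 0.0135
finger_force: 33.5
```

```bash
python3 st.py
```

```text
t 23.55 tcp [600.23 -66.15 137.34] yawy -64.01 z [ 1.9e-03  1.0e-04 -1.0e+00] q6 0.946 F [-0.9   1.34  6.16] T [0.293 0.189 0.03 ] gap 0.0135 33.511937856674194
```

Emit:
{"fn": "drive_tool", "kwargs": {"deltas": [[[0,0.1,0],[0,0,-0.026]],[[0,0,0],[0,0,-0.026]],[[0,0.1,0],[0,0,-0.026]],[[0,0,0],[0,0,-0.026]],[[0,0.1,0],[0,0,-0.026]],[[0,0,-0.1],[0,0,-0.026]],[[0,0.1,-0.1],[0,0,-0.026]],[[0,0,-0.1],[0,0,-0.026]],[[0,0,0],[0,0,0]],[[0,0,0],[0,0,0]]]}}

```text
t: 24.8
tcp_pos: [0.6002, -0.0658, 0.1367]
tcp_rot: [3.118, 0.384, 0.002]
force: [-1.1, 0.3, 5.9]
finger_gap: 0.0138
finger_force: 33.5
```

```bash
python3 st.py
```

```text
t 24.8 tcp [600.15 -65.82 136.7 ] yawy -75.94 z [ 0.0015 -0.     -1.    ] q6 1.155 F [-1.1   0.34  5.85] T [ 0.207 -0.012 -0.031] gap 0.0138 33.46336305141449
```

Emit:
{"fn": "drive_tool", "kwargs": {"deltas": [[[0,0.1,-0.1],[0,0,-0.026]],[[0,0,-0.1],[0,0,-0.026]],[[0,0.1,-0.1],[0,0,-0.026]],[[0,0,-0.1],[0,0,-0.026]],[[0,0.1,-0.1],[0,0,-0.026]],[[0,0,-0.1],[0,0,-0.026]],[[0,0.1,-0.1],[0,0,-0.026]],[[0,0,-0.1],[0,0,-0.026]],[[0,0,0],[0,0,0]],[[0,0,0],[0,0,0]]]}}

```text
t: 26.05
tcp_pos: [0.6002, -0.0655, 0.136]
tcp_rot: [3.141, 0.059, 0.002]
force: [-0.8, 0.4, 5.2]
finger_gap: 0.0135
finger_force: 33.5
```

```bash
python3 st.py
```

```text
t 26.05 tcp [600.17 -65.47 135.99] yawy -87.86 z [ 1.5e-03 -1.0e-04 -1.0e+00] q6 1.364 F [-0.78  0.44  5.23] T [ 0.256  0.065 -0.049] gap 0.0135 33.54066252708435
```

Emit:
{"fn": "drive_tool", "kwargs": {"deltas": [[[0,0.1,-0.1],[0,0,-0.026]],[[0,0,-0.1],[0,0,-0.026]],[[0,0.1,-0.1],[0,0,-0.026]],[[0,0,-0.1],[0,0,-0.026]],[[0,0.1,-0.1],[0,0,-0.026]],[[0,0,-0.1],[0,0,-0.026]],[[0,0.1,-0.1],[0,0,-0.026]],[[0,0,-0.1],[0,0,-0.026]],[[0,0,0],[0,0,0]],[[0,0,0],[0,0,0]]]}}

```text
t: 27.3
tcp_pos: [0.6001, -0.0649, 0.1353]
tcp_rot: [-3.13, 0.268, -0.002]
force: [-1.7, 2.9, 5.4]
finger_gap: 0.0132
finger_force: 33.6
```

```bash
python3 st.py
```

```text
t 27.3 tcp [600.13 -64.89 135.27] yawy -99.78 z [ 1.4e-03  2.0e-04 -1.0e+00] q6 1.572 F [-1.65  2.88  5.43] T [0.358 0.088 0.032] gap 0.0132 33.605108857154846
```

Emit:
{"fn": "drive_tool", "kwargs": {"deltas": [[[-0.1,0.1,-0.1],[0,0,-0.026]],[[0,0,-0.1],[0,0,-0.026]],[[-0.1,0.1,-0.1],[0,0,-0.026]],[[0,0,-0.1],[0,0,-0.026]],[[0,0.1,-0.1],[0,0,-0.026]],[[0,0,-0.1],[0,0,-0.026]],[[0,0.1,-0.1],[0,0,-0.026]],[[0,0,-0.1],[0,0,-0.026]],[[0,0,0],[0,0,0]],[[0,0,0],[0,0,0]]]}}

```text
t: 28.55
tcp_pos: [0.6002, -0.0649, 0.1347]
tcp_rot: [3.085, -0.592, 0.004]
force: [0.6, 0.1, 6.3]
finger_gap: 0.0137
finger_force: 33.6
```

```bash
python3 st.py
```

```text
t 28.55 tcp [600.15 -64.85 134.65] yawy -111.71 z [ 2.2e-03 -4.0e-04 -1.0e+00] q6 1.781 F [0.57 0.13 6.28] T [ 0.186  0.039 -0.059] gap 0.0137 33.63465070724487
```

Emit:
{"fn": "drive_tool", "kwargs": {"deltas": [[[0,0.1,-0.1],[0,0,-0.02]],[[0,0,-0.1],[0,0,-0.02]],[[0,0.1,-0.1],[0,0,-0.02]],[[0,0,0],[0,0,-0.02]],[[0,0,0],[0,0,-0.02]],[[0,0,0],[0,0,-0.02]],[[0,0,0],[0,0,-0.02]],[[0,0,0],[0,0,0]],[[0,0,0],[0,0,0]],[[0,0,0],[0,0,0]]]}}

```text
t: 29.8
tcp_pos: [0.6003, -0.0647, 0.1347]
tcp_rot: [-3.036, 0.806, -0.004]
force: [0.3, 1.1, 7.3]
finger_gap: 0.0136
finger_force: 33.8
```

```bash
python3 st.py
```

```text
t 29.8 tcp [600.3  -64.75 134.67] yawy -119.73 z [ 2.7e-03 -6.0e-04 -1.0e+00] q6 1.921 F [0.33 1.12 7.31] T [ 0.108  0.039 -0.062] gap 0.0136 33.75973463058472
```

Level for 8° now with the force rising: it is seated on the rim. I'll add 3° to be sure (clear of the end stop), then release.

Emit:
{"fn": "drive_tool", "kwargs": {"deltas": [[[0,0,0],[0,0,-0.013]],[[0,0,0],[0,0,-0.013]],[[0,0,0],[0,0,-0.013]],[[0,0,0],[0,0,-0.013]],[[0,0,0],[0,0,0]],[[0,0,0],[0,0,0]],[[0,0,0],[0,0,0]],[[0,0,0],[0,0,0]],[[0,0,0],[0,0,0]],[[0,0,0],[0,0,0]]]}}

```text
t: 31.05
tcp_pos: [0.6003, -0.0647, 0.1346]
tcp_rot: [-3.014, 0.884, -0.004]
force: [0.2, -0.5, 6.7]
finger_gap: 0.0134
finger_force: 33.8
```

```bash
python3 st.py
```

```text
t 31.05 tcp [600.25 -64.69 134.64] yawy -122.7 z [ 2.6e-03 -6.0e-04 -1.0e+00] q6 1.973 F [ 0.23 -0.47  6.67] T [0.186 0.004 0.06 ] gap 0.0134 33.774880170822144
```

Emit:
{"fn": "drive_tool", "kwargs": {"deltas": [[[0,0,0],[0,0,0]],[[0,0,0],[0,0,0]],[[0,0,0],[0,0,0]],[[0,0,0],[0,0,0]],[[0,0,0],[0,0,0]],[[0,0,0],[0,0,0]],[[0,0,15],[0,0,0]],[[0,0,30],[0,0,0]],[[0,0,40],[0,0,0]],[[0,0,40],[0,0,0]]], "hand": -0.3}}

```text
t: 32.3
tcp_pos: [0.5995, -0.0645, 0.2612]
tcp_rot: [-3.015, 0.884, -0.002]
force: [-0.4, 0.6, 0.8]
finger_gap: 0.0555
finger_force: 0.0
```

```bash
python3 st.py; python3 look.py w3 .120; python3 - <<'E'
from h import *
s=save("scene","s3");t=save("top","t3");w=cv2.imread("pics/w3.png")
a=cv2.resize(cv2.imread("pics/s3.png")[225:315,205:315],(400,327),interpolation=3);b=cv2.resize(w[120:330,220:430],(327,327))
cv2.imwrite("pics/c3.png",np.hstack([a,b]))
E
```

```text
t 32.3 tcp [599.47 -64.49 261.15] yawy -122.67 z [ 1.3e-03 -3.0e-04 -1.0e+00] q6 1.973 F [-0.43  0.6   0.83] T [-0.043 -0.004  0.001] gap 0.0555 0.0
t 32.3 tcp [ 0.5995 -0.0645  0.2612] yawy -122.67 z [ 1.3e-03 -3.0e-04 -1.0e+00] q [-0.168  0.272  1.147 -0.     1.722  1.973] F [-0.43  0.6   0.83] [-0.043 -0.004  0.001]
wheel_grip 0.81 [317.5 230.5] [ 0.6059 -0.0649  0.12  ]
wheel_grip 0.71 [130.1  26.4] [ 0.7871 -0.0373  0.12  ]
wheel 0.79 [321.7 211.4] [ 0.6048 -0.0685  0.064 ]
wheel 0.74 [174.8  48.5] [ 0.7781 -0.042   0.064 ]
```

View pics/c3.png

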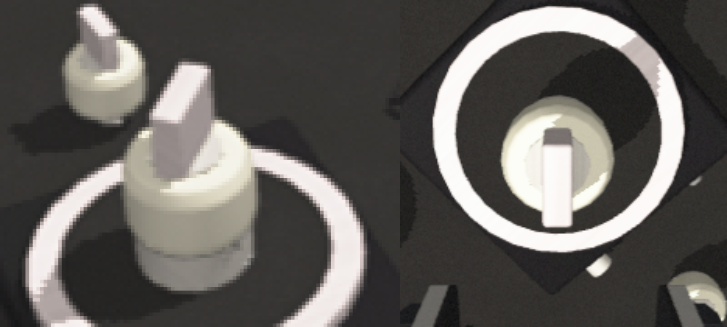

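The scene crop shows the wheel's underside flush on the hub with no gap, where a gap was visible before, and the wrist crop shows it centred with the gripper clear. Handing in.

```bash
python3 -c "
from plant import env
print(env.sign_off())"
```

```text
the job is handed in; nothing more can be done
None
```

The white wheel dropped into the thread start after about 66° backward, was screwed about 69° clockwise until it stopped sinking and showed no gap above the hub, then released; the job was handed in at about 32 s, and no verdict came back. The arm's height reading at the end was about 0.25 mm above the stated home height, which I put down to the bar slipping slightly in the jaws.

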